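# Slide the burner home under the teapot

### The arm

A 6-joint arm with a two-finger parallel gripper is mounted at the origin on the work surface. World frame = base frame: x ahead of the robot, y to its left, z up, the work surface at z = 0. Lengths are in m, angles in rad, forces in N, time in s.
With the tool pointing down it reaches from about 0.4 to 0.825 m from the base axis. Payload 7 kg.
Tool frame: the origin (TCP) lies on the centre line of the jaws, within the pads' length; the fingertips stand manip.tip_extent ahead of it and the grasp point (between the pads) lies 11 mm behind it (manip.tip_extent is the distance from the TCP to the fingertips, in m); z points along the fingers, y is the direction in which the jaws open and shut (so a half turn about z gives the same grasp; the last joint's range is limited). The gripper opens to 88 mm and grips with 3 to 60 N. Pads are 19 mm wide; open, the fingers measure 130 mm over their backs; the gripper's body (78 mm by 193 mm) begins 47 mm behind the grasp point.
Start: joints at [-1.016, 0.359, 0.012, 0, -1.224, -0.288], TCP at [0.178, -0.651, 0.235] pointing down, gripper open.
Joint ranges: [-3.07, 3.07], [-1.43, 2.12], [-1.02, 1.25], [-3.03, 1.67], [-3.05, -0], [-3.03, 3.03]. Speed limits (rad/s): [2.39, 2.39, 3.01, 3.14, 3.14, 3.14].

### API

Orientations are given as a rotation vector (axis times angle).
In Python, from cell import manip gives the robot as it stands. The module is installed in compiled form; this text tells all that it offers.
- The arm moves only by the shell command python3 -m jog 'ROWS' [FORCE]. ROWS is JSON, a list of rows, each a list of 7 numbers: the shift along the tool's x, y, z in mm, then the turn, a rotation vector about the tool's x, y, z in rad, then the finger opening in mm, from 0 to 87.6. A call has exactly 10 rows; each row shifts and turns the commanded pose from where the row before left it, along the tool's axes as they then stand; what a row does not reach is not made up. A row lasts 1/10 s, in which the tool goes at most 50 mm and 8.59 degrees, less where a joint would pass 70% of its speed; a pose out of reach is approached as far as the arm can. A call is refused whole if a number of a shift passes 50 or a number of a turn 0.15, either way. A call with a gripper value outside its range is refused whole. The fingers move at their own pace and stop on an object; FORCE is the grip in N (left out, the last holds). Time passes only in rows, so rows that do not move let the fingers close, or fill a call up. It gives the time, the measured TCP pose, the force and the opening at its end, in the units of the state.
- manip.get_state(): the state, without advancing time (a new reading comes with each control period).
- manip.snapshot(name): name is "side" or "top"; returns a dict with "pixels" (480x640x3 uint8, blue, green, red), "z_map" (480x640 float32, m along the optical axis (not along the pixel's ray), 0 where there is no reading), "fovy" (degrees; the focal length in pixels is half the picture's height over the tangent of half this angle, whatever the lens; pixels are square), "cx", "cy" (the principal point, pixels), "k1" (the pictures are not rectified: a ray, as slopes to the right and down, at radius r is drawn at 1 + k1 r^2 times it, then the intrinsics apply), "extrinsics" (4x4, takes a point from world to camera coordinates). Camera axes: x right, y down, z forward; pixel columns grow to the right and rows downward; lengths in m; the calibration is good to about 2 mm. A picture is of the moment at which its call begins.
- manip.hand_in(): hands the job in, once; it reports no verdict.
Trained networks look in the newest picture that a camera, given by its name, has taken for a name from the list of things; names that differ only in an ending like _2 or _b are one class to them, and where a whole thing is asked for, a point or a joint stands for the part that bears it (a point fixed in the world has none). Each returns a list of dicts, best first, with "confidence" (0 to 1); they miss things now and then, are a little off and sometimes report something else, mostly with a low value. They report only what shows in the picture. A call takes as long as a camera call. They do not tell look-alikes from the thing itself.
- manip.spot_in(camera, thing): "point" ([column, row] in pixels, amid what is visible of it).
- manip.silhouettes(camera, thing): "pixels" (480x640 bool, what is visible of it) and "point" ([column, row] in pixels, amid what is visible of it).
The state is a dict: "time_s": time; "q": joint angles; "joint_vel": joint speeds; "joint_torque": joint torques, N m; "eef_pos": TCP position; "tool_rot": TCP orientation; "force": force on the tool from outside, world axes, zero at the start; "wrist_torque": the same for the moment, N m; "finger_gap": finger opening in m.
Only numpy, scipy, OpenCV 4.12 (cv2) and the standard library are available. Lean on these libraries where they do the work, as an engineer would, in place of code of your own. Each camera call takes 0.05 s, during which the arm holds its last target.

### The job

The teapot is to be kept warm: slide the tea-light burner of the warmer that carries the teapot fully home beneath it, by its wooden knob, until its stop bar meets the rails, and let go. Leave the burner of the other warmer, under the slim milk jug, as it is, and do not shift the teapot.

Things in the scene. Friction and masses are not known exactly. Their poses are not given: they have to be found in the camera images.
- teapot_burner (a joint): Slide of the burner sled of the warmer that carries the teapot. Value in m: 0 fully out, grows as the burner is pushed in under the pot, 0.09 fully home at the hard stop. Starts 60 mm or more short of home, stays where left, about 2 N friction. When home, the sled's 86 mm wide stop bar, 42 mm from the knob's axis towards the pot, meets the ends of the two rails.
- teapot_knob (a point): Grip point on the knob of the teapot's burner: upright dark wooden cylinder, 24 mm diameter, 19 to 71 mm above the table, at the outer end of the sled's pull bar, free all round. Point: on its axis, 47 mm above the table. x is level and points along the slide to the pot, the way to push; z up. Home, it stands 170 mm from the middle of the fixed warmer's round plate.
- jug_knob (a point): The same point on the knob of the other, identical warmer, which carries the milk jug (cream porcelain, slim, 88 mm across, 164 mm tall, its top 240 mm above the table, short lip, no spout). To be left where it is. The two warmers change places from run to run.
- teapot_mid (a point): Middle of the loose teapot (cream porcelain, squat and round, 134 mm across, 155 mm tall, long spout, loop handle), on its axis 70 mm above its underside, 145 mm above the table. z up, x to the spout, which reaches 120 mm out, across the slide. It stands within 10 mm of the middle of its warmer's steel plate (140 mm diameter, top 75 mm above the table).
There are look-alikes about, which are no part of the job. What is shaped like the part that bears teapot_mid but orange is not meant.

How it is judged:
By the outcome, as a careful person would: the job done as asked, in the order asked, and still so for the second after the job is handed in, with the robot touching nothing.
It also fails if it takes over 35 s, if anything falls off the work surface, if the arm or the gripper's body presses on something with over 40 N, if the wrist force passes 120 N, or if a joint passes its speed limit or range.

## Working session

There is one attempt and no reset: what is moved stays moved. The work goes in short steps, Python scripts to look and compute and a shell command to move; the robot and the scene stay as the last step left them, time stands still between calls to the robot, and variables do not carry over. Pictures are saved under pics/ and viewed, and the job is handed in when it is done.

```bash
mkdir -p pics
cat > h.py <<'E'
import numpy as np, cv2, pickle
from cell import manip
def K(s):
    f=240/np.tan(np.radians(s["fovy"])/2); return f,s["cx"],s["cy"],s["k1"]
def unproj(s,u,v,z=None,plane=None):
    f,cx,cy,k1=K(s); d=np.array([(u-cx)/f,(v-cy)/f]); r=d.copy()
    for _ in range(30): r=d/(1+k1*(r@r))
    ray=np.array([r[0],r[1],1]); E=np.array(s["extrinsics"]); R=E[:3,:3]; t=E[:3,3]
    o=-R.T@t; w=R.T@ray
    if plane is not None: z=(plane-o[2])/w[2]
    return o+w*z
def proj(s,p):
    f,cx,cy,k1=K(s); E=np.array(s["extrinsics"]); c=E[:3,:3]@p+E[:3,3]
    a=c[:2]/c[2]; a=a*(1+k1*(a@a)); return a*f+[cx,cy]
E
python3 - <<'E'
from h import *
print(manip.get_state(), manip.tip_extent)
for c in("side","top"):
    s=manip.snapshot(c); pickle.dump(s,open(c+".pkl","wb")); cv2.imwrite(f"pics/{c}1.png",s["pixels"])
    print(c,s["fovy"],s["k1"],np.round(s["extrinsics"],3).tolist())
    for t in("teapot_burner","teapot_knob","jug_knob","teapot_mid"):
        for d in manip.spot_in(c,t):
            u,v=d["point"]; z=s["z_map"][int(v),int(u)]
            print(c,t,round(d["confidence"],2),np.round(d["point"]),np.round(unproj(s,u,v,z),3))
E
```

```text
{'time_s': 0.0, 'q': array([-1.01589999e+00,  3.59400152e-01,  1.10311426e-02, -3.15853676e-04,
       -1.22407484e+00, -2.88055797e-01]), 'joint_vel': array([-0.00073118,  0.00026541,  0.00068581, -0.00246019, -0.00067132,
        0.00090651]), 'joint_torque': array([-1.43106317e-03, -5.82722855e+01,  2.93056816e+01,  6.99755833e+00,
        6.80639219e-03, -8.02030740e-05]), 'eef_pos': array([ 0.17779561, -0.65066902,  0.2336082 ]), 'tool_rot': array([ 4.17688482e-01, -3.11329441e+00, -2.55194988e-03]), 'force': array([ 0.24954739,  0.29225978, -1.55411706]), 'wrist_torque': array([-0.05747519,  0.00621097,  0.00676412]), 'finger_gap': 0.08769399705206593} 0.008
side 44.494634677701534 -0.13795820055546273 [[-0.933, 0.361, 0.004, 0.432], [0.285, 0.742, -0.607, -0.09], [-0.222, -0.565, -0.795, 1.529], [0.0, 0.0, 0.0, 1.0]]
side teapot_burner 0.59 [303. 344.] [0.585 0.216 0.017]
side teapot_knob 0.55 [304. 345.] [0.582 0.218 0.017]
side jug_knob 0.82 [268. 164.] [ 0.492 -0.309  0.036]
side teapot_mid 0.95 [338. 406.] [0.601 0.439 0.203]
side teapot_mid 0.58 [422. 353.] [0.392 0.369 0.121]
top 52.797525669047964 -0.0013513817708720834 [[-0.018, -0.999, -0.033, 0.067], [-0.997, 0.021, -0.08, 0.47], [0.081, 0.031, -0.996, 1.037], [0.0, 0.0, 0.0, 1.0]]
top teapot_burner 0.69 [194. 193.] [0.598 0.305 0.006]
top teapot_knob 0.75 [187. 199.] [0.583 0.317 0.014]
top jug_knob 0.68 [432. 229.] [ 0.502 -0.223  0.014]
top teapot_mid 0.82 [169. 300.] [0.361 0.32  0.131]
top teapot_mid 0.75 [118. 182.] [0.583 0.395 0.2  ]
```

View pics/side1.png

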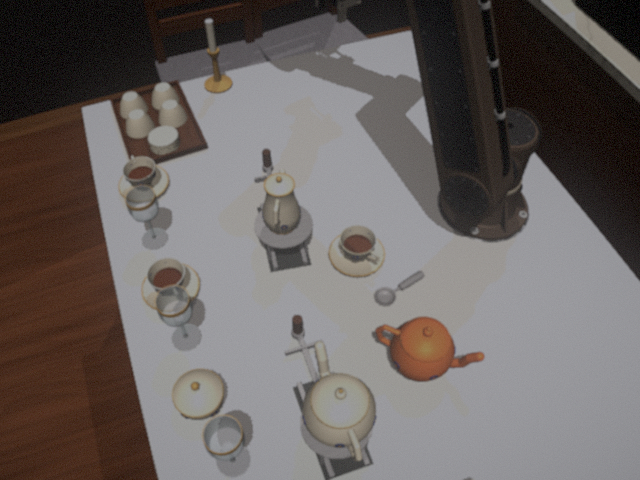

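View pics/top1.png

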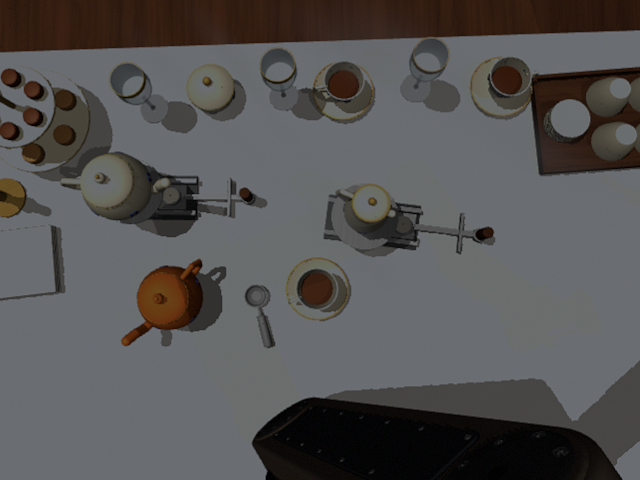

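Top view: teapot on a warmer at (118,185), with its stop bar at (231,197) and knob at (246,196). The jug's warmer has its knob at (484,233). The orange teapot at (168,297) is a decoy. In the side view the teapot knob is at (297,322) and the jug knob at (267,157).

The networks' knob points are off (they landed on the bar), so I'll measure the knob from pixels and depth.

Run:
```python
from h import *
T=pickle.load(open("top.pkl","rb"));S=pickle.load(open("side.pkl","rb"))
a=cv2.resize(T["pixels"][130:240,50:280],None,fx=3.4,fy=3.4,interpolation=2); a=cv2.convertScaleAbs(a,alpha=1.6)
b=cv2.resize(S["pixels"][300:480,260:400],None,fx=3.3,fy=3.3,interpolation=2)
cv2.imwrite("pics/c1.png",a);cv2.imwrite("pics/c2.png",b)
def cloud(s,u0,u1,v0,v1):
    P=[];
    for v in range(v0,v1):
        for u in range(u0,u1):
            z=s["z_map"][v,u]
            if z>0:P.append(np.r_[unproj(s,u,v,z),u,v])
    return np.array(P)
for n,s,w in(("top",T,(50,280,130,240)),("side",S,(260,400,300,480))):
    P=cloud(s,*w); np.save(n+"c.npy",P)
    m=(P[:,2]>.03)&(P[:,2]<.09)&(P[:,1]<.22)&(P[:,0]>.5)&(P[:,0]<.65); k=P[m]; print(n,"knob",len(k),k[:,:3].min(0) if len(k) else'',k[:,:3].max(0),np.median(k[:,:3],0))
    kt=k[k[:,2]>.064]; print(' top face',len(kt),kt[:,:3].mean(0),kt[:,:2].min(0),kt[:,:2].max(0))
    m=(P[:,2]>.095)&(P[:,1]<.42)
    for y in np.arange(.18,.46,.02):
        q=P[(P[:,2]>.095)&(abs(P[:,1]-y)<.01)]
        if len(q):print(round(y,2),len(q),np.round([q[:,0].min(),q[:,0].max(),q[:,2].min(),q[:,2].max()],3))
```

```text
top knob 136 [0.57253727 0.16894938 0.03008863] [0.59581302 0.19167693 0.07303409] [0.58166502 0.17853352 0.06803659]
 top face 97 [0.58386947 0.1808644  0.06895035] [0.57360258 0.16980181] [0.59581302 0.19167693]
0.3 46 [0.575 0.592 0.178 0.193]
0.32 90 [0.575 0.594 0.138 0.193]
0.34 55 [0.575 0.591 0.129 0.176]
0.36 464 [0.552 0.627 0.11  0.178]
0.38 878 [0.531 0.645 0.109 0.202]
0.4 837 [0.525 0.653 0.128 0.21 ]
0.42 779 [0.523 0.658 0.127 0.23 ]
0.44 542 [0.524 0.654 0.13  0.222]
0.46 343 [0.53  0.634 0.135 0.204]
side knob 166 [0.57390496 0.17006209 0.03209978] [0.59684163 0.19434312 0.07680228] [0.5865616  0.18740855 0.06574254]
 top face 92 [0.58532281 0.18258779 0.06915797] [0.57390496 0.17006209] [0.59614417 0.19332992]
0.28 60 [0.414 0.442 0.095 0.116]
0.3 97 [0.4   0.593 0.095 0.194]
0.32 196 [0.412 0.595 0.095 0.196]
0.34 200 [0.421 0.596 0.095 0.18 ]
0.36 30 [0.578 0.627 0.136 0.173]
0.38 254 [0.532 0.644 0.146 0.202]
0.4 570 [0.527 0.654 0.128 0.21 ]
0.42 776 [0.524 0.658 0.131 0.234]
0.44 923 [0.525 0.656 0.128 0.223]
0.46 969 [0.532 0.65  0.127 0.207]
```

View pics/c1.png

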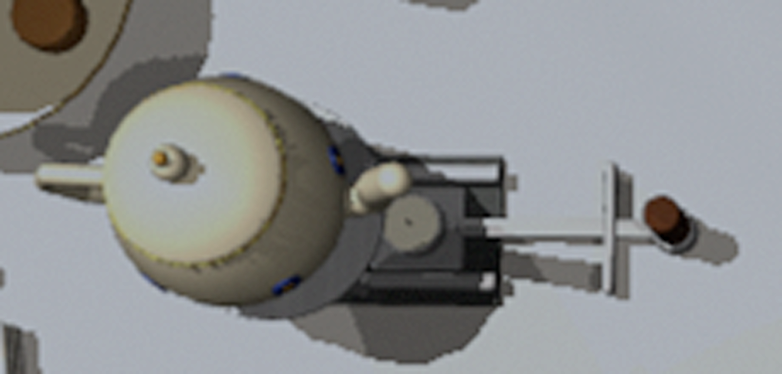

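View pics/c2.png

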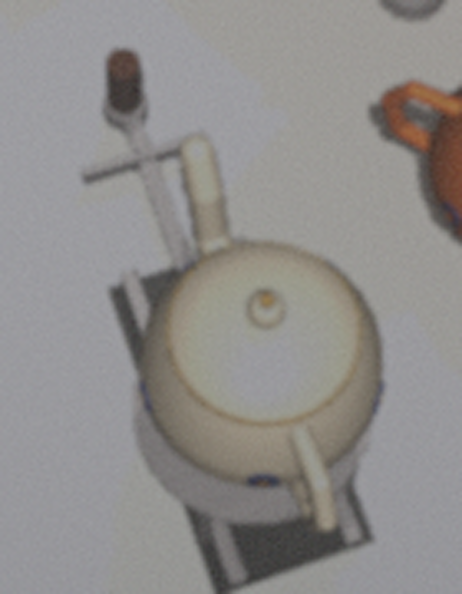

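Run:
```python
from h import *
from scipy.optimize import least_squares
for n in("top","side"):
    P=np.load(n+"c.npy")
    m=(P[:,2]>.068)&(P[:,2]<.082)&(P[:,1]>.25)&(P[:,0]>.5)&(P[:,0]<.7); q=P[m]
    c=np.array([.59,.42]); r=np.hypot(*(q[:,:2]-c).T)
    # outer rim: max radius per angle bin
    a=np.arctan2(q[:,1]-c[1],q[:,0]-c[0]); R=[]
    for b in np.arange(-np.pi,np.pi,.1):
        i=np.where((a>=b)&(a<b+.1))[0]
        if len(i): R.append(q[i[np.argmax(r[i])],:2])
    R=np.array(R); s=least_squares(lambda c:np.hypot(*(R-c).T)-.07,c,loss='soft_l1',f_scale=.002)
    print(n,"plate",len(q),len(R),s.x,np.round(s.fun*1000,0))
    # body of teapot
    for lo,hi in((.13,.15),(.15,.17),(.17,.19)):
        q=P[(P[:,2]>lo)&(P[:,2]<hi)&(P[:,1]>.355)&(P[:,0]>.5)]
        s=least_squares(lambda c:np.hypot(*(q[:,:2]-c[:2]).T)-c[2],[.59,.42,.06],loss='soft_l1',f_scale=.002);print(' pot',lo,len(q),s.x)
    # low-lying structure at rail/stop bar/pull bar per y
    for y in np.arange(.19,.34,.008):
        q=P[(P[:,2]>.012)&(P[:,2]<.06)&(abs(P[:,1]-y)<.004)&(P[:,0]>.52)&(P[:,0]<.66)]
        if len(q):print(' ',round(y,3),len(q),np.round([q[:,0].min(),np.median(q[:,0]),q[:,0].max(),q[:,2].min(),q[:,2].max()],3))
```

```text
top plate 634 34 [0.59264237 0.42370219] [ -1.  -1.  -0.   0.   0.   1.   0.   0.   1.   0.   0.   2.   1.   1.
  -0.   0.   0.   0.  -1.   0.  -1.  -1.  -1.  -1.  -1.  -1.  -0. 113.
  -1.  -1.  -0.  -0.  -1.  -1.]
 pot 0.13 355 [0.59467121 0.43368011 0.07548073]
 pot 0.15 775 [0.59025536 0.42522395 0.06239463]
 pot 0.17 905 [0.59136063 0.42838145 0.05565436]
  0.19 10 [0.572 0.574 0.579 0.016 0.055]
  0.198 10 [0.579 0.582 0.586 0.013 0.019]
  0.206 22 [0.579 0.585 0.591 0.012 0.019]
  0.214 20 [0.58  0.586 0.591 0.013 0.018]
  0.222 108 [0.543 0.589 0.627 0.012 0.026]
  0.23 32 [0.544 0.58  0.592 0.014 0.021]
  0.238 20 [0.58  0.586 0.592 0.013 0.019]
  0.246 20 [0.581 0.586 0.592 0.014 0.02 ]
  0.254 18 [0.581 0.586 0.593 0.013 0.019]
  0.262 21 [0.581 0.588 0.593 0.013 0.018]
  0.27 20 [0.581 0.587 0.593 0.012 0.018]
  0.278 21 [0.581 0.586 0.593 0.012 0.02 ]
  0.286 21 [0.582 0.588 0.593 0.012 0.018]
  0.294 23 [0.582 0.589 0.627 0.014 0.022]
  0.302 57 [0.548 0.589 0.63  0.012 0.021]
  0.31 57 [0.548 0.589 0.63  0.012 0.023]
  0.318 54 [0.548 0.589 0.63  0.012 0.021]
  0.326 76
[... 503 characters left out ...]
91 0.012 0.021]
  0.214 16 [0.58  0.586 0.617 0.013 0.021]
  0.222 132 [0.542 0.593 0.629 0.012 0.025]
  0.23 24 [0.563 0.586 0.616 0.012 0.025]
  0.238 16 [0.581 0.586 0.592 0.012 0.019]
  0.246 21 [0.581 0.586 0.592 0.014 0.022]
  0.254 18 [0.581 0.586 0.593 0.013 0.021]
  0.262 19 [0.582 0.588 0.594 0.012 0.02 ]
  0.27 23 [0.582 0.588 0.594 0.014 0.02 ]
  0.278 19 [0.582 0.588 0.593 0.012 0.019]
  0.286 19 [0.583 0.588 0.594 0.013 0.019]
  0.294 19 [0.583 0.589 0.595 0.012 0.021]
  0.302 44 [0.548 0.593 0.629 0.012 0.022]
  0.31 21 [0.62  0.625 0.63  0.016 0.028]
  0.318 19 [0.62  0.626 0.63  0.013 0.022]
  0.326 17 [0.622 0.626 0.631 0.014 0.023]
  0.334 6 [0.628 0.63  0.631 0.013 0.021]
```

Teapot knob candidates:
- (246,196) in the top view is the knob on the warmer under the cream teapot, so that's the one.
- (484,233) is the jug's knob, to be left alone.
- The cake-stand knobs at about (11,77) and the orange pot at (168,297) have nothing to do with the job.

Both crops confirm the choice: its bar runs to the plate under the squat, spouted cream pot. The spout points towards the knob and its tip will sit about 40 mm from the knob at home. So I'll tilt the gripper about 26° away from the pot and grip across the slide.

First I'll raise the arm and turn it.

```bash
python3 -m jog '[[0,0,-33,0,0,-0.15,87],[0,0,-33,0,0,-0.15,87],[0,0,-33,0,0,-0.15,87],[0,0,-33,0,0,-0.15,87],[0,0,-33,0,0,-0.15,87],[0,0,0,0,0,-0.15,87],[0,0,0,0,0,-0.15,87],[0,0,0,0,0,-0.15,87],[0,0,0,0,0,-0.072,87],[0,0,0,0,0,0,87]]' 30
cat > to.py <<'E'
import sys
from h import *
from scipy.spatial.transform import Rotation as Ro
s=manip.get_state(); R=Ro.from_rotvec(s["tool_rot"]).as_matrix(); p=np.array(s["eef_pos"])
print("t",s["time_s"],"q",np.round(s["q"],2),"pos",np.round(p,4),"F",np.round(s["force"],1),"gap",round(s["finger_gap"],4)); print("axes",np.round(R.T,3).tolist(),"grasp",np.round(p-R[:,2]*.011,4))
g=np.array([float(x) for x in sys.argv[1:4]]); print("shift mm of grasp pt to",g,np.round(1000*R.T@(g-(p-R[:,2]*.011)),1))
E
python3 to.py .582 .08 .35
```

```text
time_s: 1.5
eef_pos: [0.178, -0.6511, 0.3996]
tool_rot: [-2.187, 2.256, -0.0]
force: [-0.2, 0.3, -0.0]
finger_gap: 0.0873
t 1.5 q [-1.02  0.31  0.31 -0.   -1.57  0.98] pos [ 0.178  -0.6511  0.3996] F [-0.2  0.3 -0. ] gap 0.0873
axes [[-0.031, -1.0, 0.0], [-1.0, 0.031, -0.0], [0.0, -0.0, -1.0]] grasp [ 0.178  -0.6511  0.4106]
shift mm of grasp pt to [0.582 0.08  0.35 ] [-743.3 -381.2   60.6]
```

```bash
python3 -m jog '[[-41,-21,0,0,0,0,87],[-41,-21,0,0,0,0,87],[-41,-21,0,0,0,0,87],[-41,-21,0,0,0,0,87],[-41,-21,0,0,0,0,87],[-41,-21,0,0,0,0,87],[-41,-21,0,0,0,0,87],[-41,-21,0,0,0,0,87],[-41,-21,0,0,0,0,87],[-41,-21,0,0,0,0,87]]'
python3 to.py .582 .08 .35
```

```text
time_s: 2.5
eef_pos: [0.4013, -0.2463, 0.4]
tool_rot: [-2.182, 2.259, -0.002]
force: [1.0, -1.3, -0.2]
finger_gap: 0.0871
t 2.5 q [-0.13 -0.06 -0.12  0.   -1.51  0.1 ] pos [ 0.4013 -0.2463  0.4   ] F [ 1.  -1.3 -0.2] gap 0.0871
axes [[-0.035, -0.999, 0.0], [-0.999, 0.035, -0.001], [0.001, -0.0, -1.0]] grasp [ 0.4013 -0.2463  0.411 ]
shift mm of grasp pt to [0.582 0.08  0.35 ] [-332.4 -169.2   61.2]
```

```bash
python3 -m jog '[[-42,-21,0,0,0,0,80],[-42,-21,0,0,0,0,80],[-42,-21,0,0,0,0,80],[-42,-21,0,0,0,0,80],[-42,-21,0,0,0,0,80],[-42,-21,0,0,0,0,80],[-42,-21,0,0,0,0,80],[-38,-22,0,0,0,0,80],[0,0,0,0,0,0,80],[0,0,0,0,0,0,80]]'
python3 to.py .582 .08 .35
```

```text
time_s: 3.5
eef_pos: [0.5807, 0.0794, 0.3987]
tool_rot: [2.184, -2.256, -0.001]
force: [-1.0, -0.4, 0.0]
finger_gap: 0.0801
t 3.5 q [ 0.47  0.15  0.1  -0.   -1.52 -0.5 ] pos [0.5807 0.0794 0.3987] F [-1.  -0.4  0. ] gap 0.0801
axes [[-0.032, -0.999, 0.001], [-0.999, 0.032, 0.001], [-0.001, -0.001, -1.0]] grasp [0.5807 0.0794 0.4097]
shift mm of grasp pt to [0.582 0.08  0.35 ] [-0.7 -1.4 59.7]
```

```bash
python3 -m jog '[[0,0,0,0,-0.15,0,80],[0,0,0,0,-0.15,0,80],[0,0,0,0,-0.15,0,80],[0,0,0,0,0,0,80],[0,0,0,0,0,0,80],[0,0,0,0,0,0,80],[0,0,0,0,0,0,80],[0,0,0,0,0,0,80],[0,0,0,0,0,0,80],[0,0,0,0,0,0,80]]'
python3 to.py .585 .182 .052
python3 - <<'E'
from h import *
for c in("side","top"):
    s=manip.snapshot(c); pickle.dump(s,open(c+"2.pkl","wb")); cv2.imwrite(f"pics/{c}2.png",s["pixels"])
E
```

```text
time_s: 4.5
eef_pos: [0.5804, 0.0791, 0.3995]
tool_rot: [-1.939, 1.999, 0.444]
force: [-1.4, 1.3, -0.8]
finger_gap: 0.08
t 4.5 q [ 0.16  0.15  0.19 -0.44 -1.53 -0.19] pos [0.5804 0.0791 0.3995] F [-1.4  1.3 -0.8] gap 0.08
axes [[-0.028, -0.9, -0.435], [-1.0, 0.031, 0.0], [0.013, 0.435, -0.901]] grasp [0.5802 0.0744 0.4094]
shift mm of grasp pt to [0.585 0.182 0.052] [ 58.4  -1.5 368.7]
```

```bash
python3 -m jog '[[29,0,0,0,0,0,70],[29,-1,0,0,0,0,70],[0,0,40,0,0,0,70],[0,0,40,0,0,0,70],[0,0,40,0,0,0,70],[0,0,40,0,0,0,70],[0,0,40,0,0,0,70],[0,0,40,0,0,0,70],[0,0,40,0,0,0,70],[0,0,20,0,0,0,70]]'
python3 to.py .585 .182 .052
python3 - <<'E'
from h import *
s=manip.snapshot("side"); cv2.imwrite(f"pics/side3.png",cv2.resize(s["pixels"][200:480,200:480],None,fx=2.1,fy=2.1))
t=manip.snapshot("top"); cv2.imwrite(f"pics/top3.png",t["pixels"])
E
```

```text
time_s: 5.6
eef_pos: [0.5823, 0.1576, 0.1007]
tool_rot: [-1.939, 2.003, 0.447]
force: [-0.1, -0.5, -0.2]
finger_gap: 0.07
t 5.6 q [ 0.28  0.36 -0.19 -0.54 -0.94 -0.01] pos [0.5823 0.1576 0.1007] F [-0.1 -0.5 -0.2] gap 0.07
axes [[-0.03, -0.9, -0.434], [-0.999, 0.032, 0.004], [0.01, 0.434, -0.901]] grasp [0.5822 0.1528 0.1107]
shift mm of grasp pt to [0.585 0.182 0.052] [-0.9 -2.1 65.5]
```

View pics/side3.png

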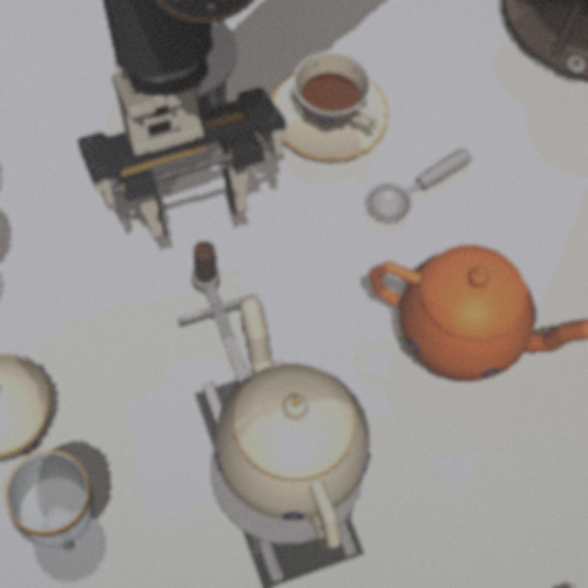

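View pics/top3.png

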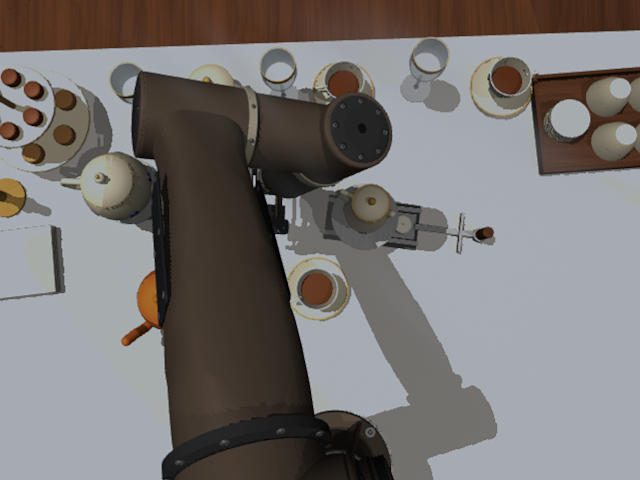

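Side view: the open jaws straddle the line to the teapot knob (crop (204,262)) and the spout is well clear. Top view: the jug and the cup are free of the hand. Next I'll go in and close.

```bash
python3 -m jog '[[0,-1,16,0,0,0,70],[0,-1,16,0,0,0,70],[0,0,16,0,0,0,70],[-1,0,17,0,0,0,70],[0,0,0,0,0,0,70],[0,0,0,0,0,0,15],[0,0,0,0,0,0,15],[0,0,0,0,0,0,15],[0,0,0,0,0,0,15],[0,0,0,0,0,0,15]]' 25
python3 to.py .587 .253 .052
```

```text
time_s: 6.7
eef_pos: [0.5871, 0.1856, 0.0466]
tool_rot: [-1.937, 2.0, 0.443]
force: [0.5, -0.5, 0.3]
finger_gap: 0.0356
t 6.7 q [ 0.32  0.44 -0.21 -0.58 -0.84  0.02] pos [0.5871 0.1856 0.0466] F [ 0.5 -0.5  0.3] gap 0.0356
axes [[-0.029, -0.9, -0.435], [-0.999, 0.032, -0.001], [0.015, 0.435, -0.9]] grasp [0.587  0.1808 0.0565]
shift mm of grasp pt to [0.587 0.253 0.052] [-63.    2.3  35.5]
```

```bash
python3 -m jog '[[0,0,0,0,0,0,15],[0,0,0,0,0,0,15],[0,0,0,0,0,0,15],[0,0,0,0,0,0,15],[0,0,0,0,0,0,15],[0,0,0,0,0,0,15],[0,0,0,0,0,0,15],[0,0,0,0,0,0,15],[0,0,0,0,0,0,15],[0,0,0,0,0,0,15]]'
python3 to.py .587 .253 .0545
```

```text
time_s: 7.7
eef_pos: [0.5847, 0.1857, 0.0461]
tool_rot: [-1.939, 2.001, 0.448]
force: [-7.1, -0.9, 5.8]
finger_gap: 0.0238
t 7.7 q [ 0.32  0.44 -0.22 -0.58 -0.85  0.02] pos [0.5847 0.1857 0.0461] F [-7.1 -0.9  5.8] gap 0.0238
axes [[-0.029, -0.9, -0.435], [-1.0, 0.031, 0.004], [0.01, 0.435, -0.9]] grasp [0.5846 0.1809 0.056 ]
shift mm of grasp pt to [0.587  0.253  0.0545] [-64.3  -0.2  32.7]
```

Gripped: the gap is 23.8 mm, which matches the knob. I'll push 60 mm first and take out the 2 mm side offset.

```bash
python3 -m jog '[[-4.5,1,2.2,0,0,0,15],[-9,1,4.3,0,0,0,15],[-9,0,4.3,0,0,0,15],[-9,0,4.3,0,0,0,15],[-9,0,4.3,0,0,0,15],[-9,0,4.3,0,0,0,15],[-4.5,0,2.2,0,0,0,15],[0,0,0,0,0,0,15],[0,0,0,0,0,0,15],[0,0,0,0,0,0,15]]'
python3 to.py .587 .253 .056
```

```text
time_s: 8.7
eef_pos: [0.5867, 0.2458, 0.0462]
tool_rot: [-1.937, 2.0, 0.444]
force: [-0.9, 1.6, -1.6]
finger_gap: 0.0234
t 8.7 q [ 0.42  0.44 -0.2  -0.58 -0.8  -0.07] pos [0.5867 0.2458 0.0462] F [-0.9  1.6 -1.6] gap 0.0234
axes [[-0.029, -0.9, -0.435], [-0.999, 0.032, 0.0], [0.014, 0.435, -0.9]] grasp [0.5866 0.241  0.0561]
shift mm of grasp pt to [0.587 0.253 0.056] [-10.8  -0.    5.3]
```

```bash
python3 -m jog '[[-1.8,0,0.87,0,0,0,15],[-1.8,0,0.87,0,0,0,15],[-1.8,0,0.87,0,0,0,15],[-1.8,0,0.87,0,0,0,15],[-1.8,0,0.87,0,0,0,15],[-0.9,0,0.43,0,0,0,15],[-0.9,0,0.43,0,0,0,15],[0,0,0,0,0,0,15],[0,0,0,0,0,0,15],[0,0,0,0,0,0,15]]'
python3 to.py .587 .253 .056
```

```text
time_s: 9.7
eef_pos: [0.5871, 0.2577, 0.0462]
tool_rot: [-1.937, 2.0, 0.444]
force: [-2.1, -0.7, -2.5]
finger_gap: 0.0236
t 9.7 q [ 0.44  0.45 -0.2  -0.57 -0.8  -0.09] pos [0.5871 0.2577 0.0462] F [-2.1 -0.7 -2.5] gap 0.0236
axes [[-0.029, -0.9, -0.435], [-0.999, 0.032, 0.0], [0.014, 0.435, -0.9]] grasp [0.5869 0.2529 0.0561]
shift mm of grasp pt to [0.587 0.253 0.056] [-0.  -0.1  0.1]
```

No stop felt yet, so I'll go on in small steps.

```bash
python3 -m jog '[[-0.9,0,0.43,0,0,0,15],[-0.9,0,0.43,0,0,0,15],[-0.9,0,0.43,0,0,0,15],[-0.9,0,0.43,0,0,0,15],[0,0,0,0,0,0,15],[0,0,0,0,0,0,15],[0,0,0,0,0,0,15],[0,0,0,0,0,0,15],[0,0,0,0,0,0,15],[0,0,0,0,0,0,15]]'
python3 to.py .587 .253 .056
```

```text
time_s: 10.7
eef_pos: [0.5871, 0.2579, 0.0461]
tool_rot: [-1.94, 2.003, 0.441]
force: [-3.2, -17.7, 4.8]
finger_gap: 0.0234
t 10.7 q [ 0.44  0.45 -0.2  -0.57 -0.79 -0.1 ] pos [0.5871 0.2579 0.0461] F [ -3.2 -17.7   4.8] gap 0.0234
axes [[-0.029, -0.902, -0.431], [-0.999, 0.032, 0.001], [0.013, 0.431, -0.902]] grasp [0.5869 0.2532 0.056 ]
shift mm of grasp pt to [0.587 0.253 0.056] [ 0.2 -0.1 -0.1]
```

Hard stop met: the tool stays at y = 0.258 and the reaction is about 18 N along the slide. I'll ease most of the load and open.

```bash
python3 -m jog '[[1.4,0,-0.65,0,0,0,15],[1.0,0,-0.5,0,0,0,15],[0,0,0,0,0,0,15],[0,0,0,0,0,0,60],[0,0,0,0,0,0,60],[0,0,0,0,0,0,60],[0,0,0,0,0,0,60],[0,0,0,0,0,0,60],[0,0,0,0,0,0,60],[0,0,0,0,0,0,60]]'
python3 to.py .587 .253 .056
```

```text
time_s: 11.7
eef_pos: [0.5873, 0.259, 0.0463]
tool_rot: [-1.937, 2.0, 0.443]
force: [0.1, 0.8, 0.0]
finger_gap: 0.06
t 11.7 q [ 0.44  0.45 -0.2  -0.57 -0.79 -0.1 ] pos [0.5873 0.259  0.0463] F [0.1 0.8 0. ] gap 0.06
axes [[-0.029, -0.9, -0.435], [-0.999, 0.032, -0.0], [0.014, 0.435, -0.9]] grasp [0.5871 0.2542 0.0562]
shift mm of grasp pt to [0.587 0.253 0.056] [ 1.2  0.1 -0.3]
```

```bash
python3 -m jog '[[0,0,-15,0,0,0,60],[0,0,-30,0,0,0,60],[0,0,-40,0,0,0,60],[0,0,-40,0,0,0,60],[0,0,-40,0,0,0,60],[0,0,-40,0,0,0,60],[0,0,-40,0,0,0,60],[0,0,-40,0,0,0,60],[0,0,-40,0,0,0,60],[0,0,0,0,0,0,60]]'
python3 to.py .587 .253 .056
```

```text
time_s: 12.7
eef_pos: [0.5844, 0.1149, 0.3464]
tool_rot: [-1.934, 1.996, 0.431]
force: [0.5, -0.3, 0.3]
finger_gap: 0.0599
t 12.7 q [ 0.23  0.16  0.09 -0.44 -1.39 -0.2 ] pos [0.5844 0.1149 0.3464] F [ 0.5 -0.3  0.3] gap 0.0599
axes [[-0.026, -0.9, -0.435], [-0.999, 0.034, -0.011], [0.024, 0.434, -0.9]] grasp [0.5842 0.1101 0.3563]
shift mm of grasp pt to [0.587 0.253 0.056] [  1.9   5.2 332.5]
```

```bash
python3 -m jog '[[40,0,-19,0,0,0,60],[40,0,-19,0,0,0,60],[40,0,-19,0,0,0,60],[40,0,-19,0,0,0,60],[40,0,-19,0,0,0,60],[40,0,-19,0,0,0,60],[40,0,-19,0,0,0,60],[0,0,0,0,0,0,60],[0,0,0,0,0,0,60],[0,0,0,0,0,0,60]]'
python3 - <<'E'
from h import *
for c in("side","top"):
    s=manip.snapshot(c); pickle.dump(s,open(c+"4.pkl","wb")); cv2.imwrite(f"pics/{c}4.png",s["pixels"])
E
```

```text
time_s: 13.7
eef_pos: [0.5726, -0.1918, 0.3373]
tool_rot: [-1.937, 2.0, 0.443]
force: [0.1, 0.5, -0.7]
finger_gap: 0.0602
```

View pics/side4.png

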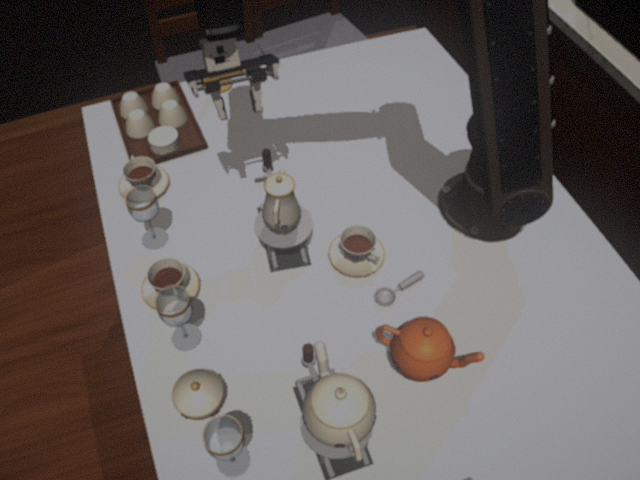

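View pics/top4.png

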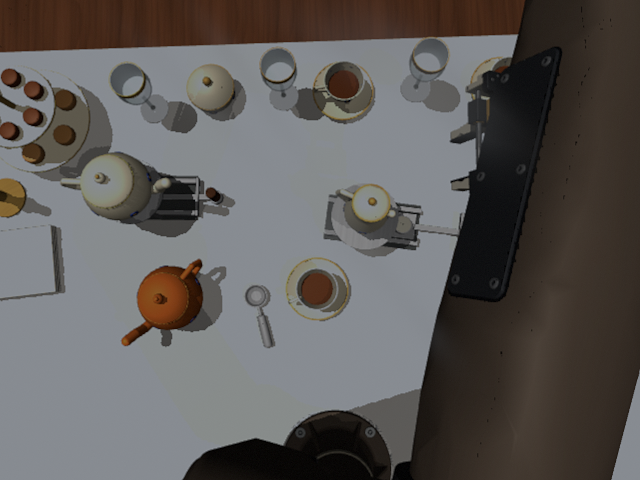

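Side view: the knob is now at (308,353), and the pot and the jug look unmoved. Top view: the stop bar at (201,197) sits at the rail ends and the knob is at (213,195). I'll check this with numbers.

Run:
```python
from h import *
for c,w in(("top",(50,280,130,240)),("side",(260,400,300,480))):
    a=pickle.load(open(c+".pkl","rb"));b=pickle.load(open(c+"4.pkl","rb")); r=[]
    for s in(a,b):
        P=np.array([unproj(s,u,v,s["z_map"][v,u]) for v in range(w[2],w[3]) for u in range(w[0],w[1]) if s["z_map"][v,u]>0])
        k=P[(P[:,2]>.062)&(P[:,2]<.08)&(P[:,1]<.28)&(P[:,0]>.55)&(P[:,0]<.62)]
        p=P[(P[:,2]>.12)&(P[:,1]>.28)&(P[:,0]>.5)]
        print(c,"knob",np.round(k[:,:2].mean(0),4),"dist plate",round(np.hypot(*(k[:,:2].mean(0)-[.5925,.423])),4),"pot mean",np.round(p.mean(0),4),len(p))
S=pickle.load(open("side.pkl","rb"));S4=pickle.load(open("side4.pkl","rb"))
sh=cv2.phaseCorrelate(*[np.float32(cv2.cvtColor(x["pixels"],6)[180:270,225:325]) for x in(S,S4)]);print("jug area shift px",sh)
T=pickle.load(open("top4.pkl","rb")); cv2.imwrite("pics/c4.png",cv2.convertScaleAbs(cv2.resize(T["pixels"][150:240,120:260],None,fx=5,fy=5,interpolation=2),alpha=1.6))
```

```text
top knob [0.5837 0.1808] dist plate 0.2424 pot mean [0.5812 0.4071 0.1817] 4257
top knob [0.586  0.2526] dist plate 0.1706 pot mean [0.5812 0.407  0.1817] 4261
side knob [0.5853 0.1831] dist plate 0.24 pot mean [0.5971 0.4339 0.1824] 4890
side knob [0.5874 0.2539] dist plate 0.1691 pot mean [0.5971 0.434  0.1823] 4893
jug area shift px ((-0.08249170346705625, -0.06121206773723031), 0.9349898596869575)
```

View pics/c4.png

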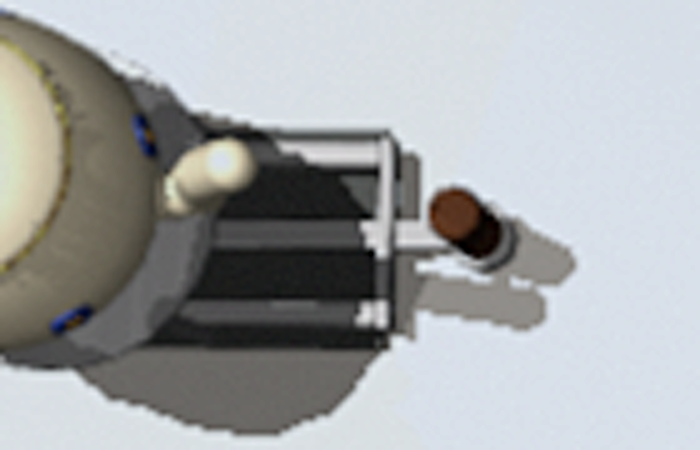

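The stop bar (crop (385,240)) lies flush on both rail ends. The knob is about 170 mm from the plate's middle, and the pot and jug have not moved.

```bash
python3 -c "
from cell import manip
print(manip.hand_in())"
```

```text
the job is handed in; nothing more can be done
None
```

The teapot's burner is fully home. I gripped its knob across the slide, with the hand tilted clear of the spout, pushed it about 71 mm to the hard stop, let go and backed away. I handed the job in soon after 13.7 s, well inside the 35 s limit.

- **Stop:** the tool held still under about 18 N of reaction along the slide. In the top view the stop bar lies flush on both rail ends.
- **Knob position:** it measures 170.6 mm (top camera) and 169.1 mm (side camera) from the plate's middle. The target is 170 mm.
- **Teapot and jug:** the teapot moved no more than 0.1 mm and the jug's warmer no more than 0.1 pixel, both within noise. The jug's knob lies just outside the patch I compared, but the arm never touched that warmer.
- **Disagreements:** the task text says the spout lies across the slide, but it actually pointed along the slide towards the knob, which is why I tilted the hand. The networks' knob points landed on the pull bar or beyond, so I located the knob from depth instead.

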